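# Find the lens box that is not empty and set it in the microscope's cradle

### The job

One of the three identical black boxes in the white tray still has a microscope lens in it: feel by weight which one, and set it upright in the grey cradle, lengthwise between the two tall cheeks, where its weight alone takes the sprung plate fully down. The cheeks leave no room for fingers at the ends of the box and the tray none along its sides, so put it down somewhere free and take it the other way. Leave the two empty boxes standing flat in the tray, never drop a box, and leave the other things on the desk where they are.

Things in the scene. Friction and masses are not known exactly. Their poses are not given: they have to be found in the camera images.
- box_a: one of three outwardly identical closed black lens boxes, 64 (own x) x 40 (own y) x 42 mm high, blank paper label on the lid. Origin: centre of its underside, z up. One of the three holds a lens and weighs 300 to 470 g, the other two are empty, 55 to 105 g; which is which cannot be seen.
- box_b: one of three outwardly identical closed black lens boxes, 64 (own x) x 40 (own y) x 42 mm high, blank paper label on the lid. Origin: centre of its underside, z up. One of the three holds a lens and weighs 300 to 470 g, the other two are empty, 55 to 105 g; which is which cannot be seen.
- box_c: one of three outwardly identical closed black lens boxes, 64 (own x) x 40 (own y) x 42 mm high, blank paper label on the lid. Origin: centre of its underside, z up. One of the three holds a lens and weighs 300 to 470 g, the other two are empty, 55 to 105 g; which is which cannot be seen.
- tray: fixed low white tray, 84 (own x) x 160 (own y) x 13 mm high; floor, walls and two full-height dividers 4 mm thick; three compartments side by side along own y (centres y = -0.052, 0, +0.052). A box stands in each, long side along the tray's x, 12 mm between neighbouring boxes. Origin: centre of the underside, on the desk. Lies left or right of the middle.
- cradle: fixed grey cradle, 64 (own x) x 90 (own y) mm: two 6 mm cheeks 62 mm high (above the desk) at its y ends, 78 mm between them; two 4 mm lips 14 mm high along its open x sides, 56 mm between them; a sprung metal plate as its floor. A box goes in from above, long side along the cradle's y. Origin: centre of the underside, on the desk.
- cradle_seat (a point): centre of the cradle, 6 mm above the desk: where the middle of the full box's underside ends up, the plate being down. Axes as the cradle's. Fixed.
- plate (a joint): the cradle's sprung floor plate: 0 = up (its upper face 10 mm above the desk), 0.004 = fully down (6 mm). An empty box leaves it up, the full box rests it fully down.
- mouse: loose white computer mouse on a round black pad, 58 x 102 x 34 mm; origin: centre of its underside. To be left alone.
- oil: loose small amber bottle, 36 mm across, 75 mm high; origin: centre of its underside. To be left alone.
- eyepiece: loose black eyepiece standing up, 34 mm across, 52 mm high; origin: centre of its underside. To be left alone.
- pens: loose steel cup with pens, 72 mm across, 95 mm high, pens to 155 mm; origin: centre of its underside. To be left alone.
Not all that is in view belongs to the job. Several things look just like the cradle: the one meant starts nearest to the robot's base. Leave any blue look-alike of the box_b alone.

How it is judged:
By the outcome, as a careful person would: the job done as asked, in the order asked, and still so for the second after the job is handed in, with the robot touching nothing.
It also fails if it takes over 64 s, if anything falls off the work surface, if the arm or the gripper's body presses on something with over 40 N, if the wrist force passes 120 N, or if a joint passes its speed limit or range.

### The arm

A 6-joint arm with a two-finger parallel gripper is mounted at the origin on the work surface. World frame = base frame: x ahead of the robot, y to its left, z up, the work surface at z = 0. Lengths are in mm, angles in rad, forces in N, time in s.
With the tool pointing down it reaches from about 350 to 975 mm from the base axis. Payload 17.4 kg.
Tool frame: the origin (TCP) lies between the finger pads; the fingertips stand 8 mm ahead of it and the grasp point (between the pads) lies 11 mm behind it; z points along the fingers, y is the line along which they close (so a half turn about z gives the same grasp; the last joint's range is limited). The gripper opens to 85 mm and grips with 20 to 120 N. Pads are 22 mm wide; open, the fingers measure 114 mm over their backs; the gripper's body (76 mm by 85 mm) begins 54 mm behind the grasp point. The pads swing forward as they close: fully open they stand 13 mm farther back than shut.
Start: joints at [-1.199, 0.116, 1.442, -0, 1.584, -0.038], TCP at [268.929, -619.12, 239.303] pointing down, gripper open.
Joint ranges: [-2.83, 2.83], [-0.83, 2.19], [0.07, 2.5], [-1.14, 4.28], [0.01, 3], [-2.97, 2.97]. Speed limits (rad/s): [1.89, 1.89, 2.22, 3.14, 3.14, 3.14].

### API

Orientations are given as a unit quaternion [w, x, y, z].
In Python, from station import ctrl gives the robot as it stands.
- The arm moves only by the tool arm_command, never from a script. Its argument "series" is text: rows parted by semicolons, each of 6 numbers parted by spaces: the shift along the tool's x, y, z scaled (see below), then the turn, a rotation vector about the tool's x, y, z scaled (see below). In form: tx ty tz ax ay az; .... A call has 1 to 8 rows; each row is the pose to reach, as a shift and turn from the pose commanded when the call began, along the tool's axes at that moment; what a row does not reach only later rows make up. The controller multiplies each number of a shift by 0.2 m and each number of a turn by 1.5 rad. A row lasts 1/12 s, in which the tool goes at most 41.7 mm and 7.16 degrees, less where a joint would pass 70% of its speed; a pose out of reach is approached as far as the arm can. A call with a number of a shift or a turn outside -1 to 1 is refused whole. A call with a gripper value outside its range is refused whole. "hand" is the opening, from 0 (shut) to 1 (fully open), set as the call begins (left out, the last holds). The fingers move at their own pace and stop on an object; "grip_force" is the grip in N (left out, the last holds). Time passes only in rows, so rows that repeat a pose let the fingers close. It gives the time, the measured TCP pose, the force, the opening and the grip force at its end, in the units of the state.
- ctrl.get_obs(): the state, without advancing time (a new reading comes with each control period).
- ctrl.read_camera(name): name is "side" or "top" or "wrist"; returns a dict with "img" (420x560x3 uint8, blue, green, red), "fx", "fy", "cx", "cy" (pixels), "k1" (the pictures are not rectified: a ray, as slopes to the right and down, at radius r is drawn at 1 + k1 r^2 times it, then the intrinsics apply), "R" (3x3) and "t" (3): a world point X has camera coordinates R X + t. Camera axes: x right, y down, z forward; pixel columns grow to the right and rows downward; lengths in mm; the calibration is good to about 2 mm. A picture is of the moment at which its call begins. There is no depth.
- ctrl.sign_off(): hands the job in; it is judged then, once.
The state is a dict: "clock": time; "joint_pos": joint angles; "dq": joint speeds; "joint_torque": joint torques, N m; "eef_pos": TCP position; "eef_rot": TCP orientation; "force": force on the tool from outside, world axes, zero at the start; "moment": the same for the moment, N m; "grip_width": finger opening in mm; "grasp_force": force on a finger pad.
Only numpy, scipy, OpenCV 4.12 (cv2) and the standard library are available. Lean on these libraries where they do the work, as an engineer would, in place of code of your own. Each camera call takes 0.05 s, during which the arm holds its last target. There are 200 camera calls.

## Working session

There is one attempt and no reset: what is moved stays moved. The work goes in short steps, Python scripts to look and compute and a tool call to move; the robot and the scene stay as the last step left them, time stands still between calls to the robot, and variables do not carry over. Pictures are saved under pics/ and viewed, at most 10 in all, crops included, and the job is handed in when it is done.

Besides the shell and the picture viewer there is one more tool, called after "Emit:" as name(argument=value, ...) on one line, values as JSON. arm_command: Moves the arm, as the interface text tells. Shifts and turns lie within -1 to 1; 1 stands for 0.2 m of shift or 1.5 rad of turn. Its arguments: {"type":"object","properties":{"series":{"type":"string"},"hand":{"type":"number"},"grip_force":{"type":"number"}},"required":["series"]}

```bash
mkdir -p pics; ls
python3 - <<'E'
from station import ctrl
import cv2,numpy as np
o=ctrl.get_obs();print({k:np.round(v,3) for k,v in o.items()})
for n in("top","side"):
    c=ctrl.read_camera(n);cv2.imwrite(f"pics/{n}0.png",c["img"]);np.savez(f"{n}0.npz",**c)
    print(n,c["fx"],c["k1"],np.round(-c["R"].T@c["t"]),np.round(c["R"],2).tolist())
E
```

```text
pics
{'clock': np.float64(0.0), 'joint_pos': array([-1.199,  0.116,  1.442,  0.   ,  1.584, -0.038]), 'dq': array([-0.   , -0.   , -0.   ,  0.   , -0.001, -0.002]), 'joint_torque': array([ 2.0000e-03, -7.3198e+01, -6.3249e+01,  0.0000e+00,  6.0000e-03,
        0.0000e+00]), 'eef_pos': array([ 268.865, -618.925,  238.554]), 'eef_rot': array([-0.001,  0.979,  0.203, -0.   ]), 'force': array([-0.144, -0.235, -0.352]), 'moment': array([0.057, 0.03 , 0.003]), 'grasp_force': np.float64(0.0), 'grip_width': np.float64(85.598)}
top 452.93914189951687 -0.11009690622428384 [ 358.   19. 1395.] [[0.03, -1.0, 0.02], [-0.99, -0.03, -0.16], [0.16, -0.01, -0.99]]
side 493.3857359897525 -0.16668255698829038 [  519. -1194.   986.] [[1.0, -0.04, -0.0], [-0.03, -0.62, -0.79], [0.03, 0.79, -0.62]]
```

View pics/top0.png

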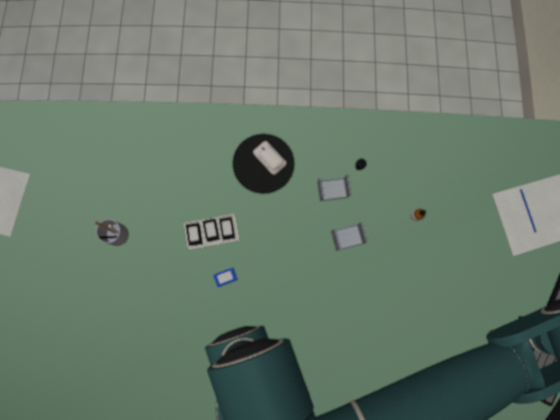

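View pics/side0.png

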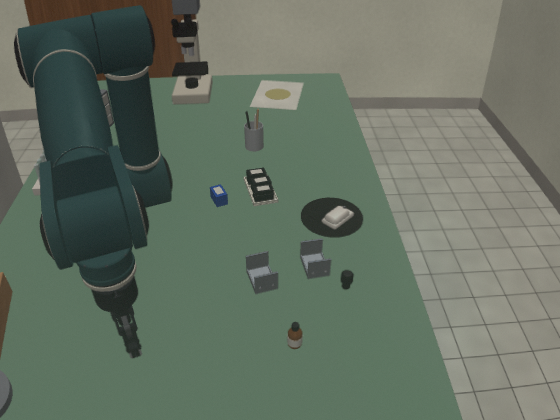

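The top view shows the tray with three boxes around (211,231), the blue decoy at (226,277), and cradles at (349,236), which is nearer the base, and (334,188). The mouse is at (268,157), the eyepiece at (361,164), the oil at (419,214) and the pens at (112,232). The side view agrees.

```bash
cat > h.py <<'E'
import cv2,numpy as np
from scipy.spatial.transform import Rotation as Ro
def K(c): return np.array([[c["fx"],0,c["cx"]],[0,c["fy"],c["cy"]],[0,0,1.]])
def cast(c,uv,z):
    uv=np.array(uv,float).reshape(-1,1,2)
    n=cv2.undistortPoints(uv,K(c),np.array([float(c["k1"]),0,0,0])).reshape(-1,2)
    d=np.c_[n,np.ones(len(n))]@c["R"]; o=-c["R"].T@c["t"]
    return o+d*((z-o[2])/d[:,2])[:,None]
def proj(c,X):
    p,_=cv2.projectPoints(np.array(X,float).reshape(-1,1,3),cv2.Rodrigues(c["R"])[0],np.array(c["t"],float),K(c),np.array([float(c["k1"]),0,0,0]))
    return p.reshape(-1,2)
def rect(c,cnt,z):
    "min-area rectangle of contour on plane z: centre, (long,short), angle of long axis (deg, world)"
    P=cast(c,cnt.reshape(-1,2),z)[:,:2].astype(np.float32)
    ce,(w,h),a=cv2.minAreaRect(P)
    if w<h: w,h,a=h,w,a+90
    return np.round(ce,1),(round(w,1),round(h,1)),round((a+90)%180-90,1)
def rod(o,dx,dyaw=0,tilt=None):
    "tool-frame shift (scaled) for a world shift dx"
    q=o["eef_rot"];R=Ro.from_quat([q[1],q[2],q[3],q[0]])
    return R
E
python3 - <<'E'
from h import *
c=np.load("top0.npz");im=c["img"]
hsv=cv2.cvtColor(im,cv2.COLOR_BGR2HSV)
def blobs(m,z,name,x0,y0,x1,y1,mn=25):
    mm=np.zeros_like(m);mm[y0:y1,x0:x1]=m[y0:y1,x0:x1]
    for k in cv2.findContours(mm,cv2.RETR_EXTERNAL,cv2.CHAIN_APPROX_NONE)[0]:
        if cv2.contourArea(k)>mn: print(name,k.mean(0).round()[0],*rect(c,k,z))
white=cv2.inRange(hsv,(0,0,130),(180,60,255))
ng=cv2.bitwise_not(cv2.inRange(hsv,(55,60,40),(90,255,255)))
blobs(white,42,"lab",180,210,242,252)
blobs(ng,13,"tray",175,205,245,255)
blobs(cv2.inRange(hsv,(105,120,60),(130,255,255)),42,"blue",200,260,250,300)
blobs(ng,62,"cr",310,165,380,260)
blobs(ng,34,"mouse",225,125,302,200);blobs(ng,52,"eye",350,150,375,178);blobs(ng,75,"oil",405,200,435,230);blobs(ng,95,"pens",85,210,135,255)
a=cv2.resize(im[195:295,175:375],None,fx=4,fy=4,interpolation=cv2.INTER_CUBIC);cv2.imwrite("pics/c1.png",a)
E
```

```text
lab [210. 233.] [524.1 177.8] (185.7, 124.4) -88.1
tray [210. 230.] [530.8 184.7] (215.1, 152.0) -88.1
blue [225. 277.] [386.8 127.9] (62.8, 39.5) -67.7
cr [344. 212.] [ 592.7 -226.3] (290.7, 213.4) 0.8
mouse [263. 162.] [745.8  25.3] (240.3, 238.9) -88.0
eye [362. 164.] [ 745.5 -280.5] (89.8, 75.7) -0.2
oil [420. 214.] [ 587.4 -450.3] (94.9, 88.7) -88.4
pens [110. 232.] [503.6 466.9] (151.9, 129.6) -87.9
```

View pics/c1.png

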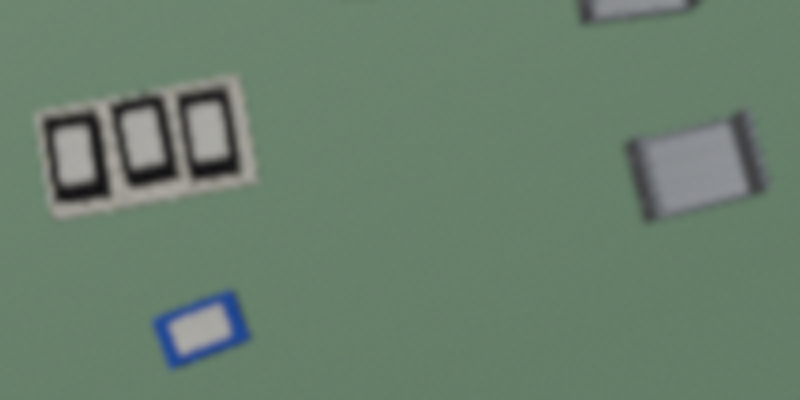

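The crop shows the box labels at about (194,234), (211,230) and (227,228) in full-picture pixels. The cradle has dark cheeks left and right, with its centre at about (349,236). I'll fix the masks.

Run:
```python
from h import *
c=np.load("top0.npz");im=c["img"]
hsv=cv2.cvtColor(im,cv2.COLOR_BGR2HSV)
print(hsv[260,300],hsv[215,211],hsv[240,349],hsv[229,211],hsv[243,353])
def blobs(m,z,name,x0,y0,x1,y1,mn=12):
    mm=np.zeros_like(m);mm[y0:y1,x0:x1]=m[y0:y1,x0:x1]
    for k in cv2.findContours(mm,cv2.RETR_EXTERNAL,cv2.CHAIN_APPROX_NONE)[0]:
        if cv2.contourArea(k)>mn: print(name,k.mean(0).round()[0],*rect(c,k,z))
g=hsv[260,300].astype(int)
ng=cv2.bitwise_not(cv2.inRange(hsv,(int(g[0])-15,int(g[1])-22,int(g[2])-35),(int(g[0])+15,255,255)))
blobs(cv2.inRange(hsv,(0,0,0),(180,255,60)),42,"box",180,210,242,252)
blobs(ng,13,"tray",175,205,245,255)
blobs(ng,30,"cr",325,215,380,260);blobs(ng,30,"cr2",310,170,352,208)
blobs(ng,34,"mouse",225,125,302,200);blobs(ng,52,"eye",350,150,375,178);blobs(ng,75,"oil",405,200,435,230);blobs(ng,95,"pens",85,210,135,255)
print(cast(c,[(194.2,233.7),(211,229.7),(227,227.7)],42).round(1),cast(c,[(349,236.5)],30).round(1))
w=c=ctrl=None
from station import ctrl
w=ctrl.read_camera("wrist");o=ctrl.get_obs()
q=o["eef_rot"];R=Ro.from_quat([q[1],q[2],q[3],q[0]]).as_matrix()
print("tool R",R.round(2).tolist(),"cam in tool",(R.T@(-w["R"].T@w["t"]-o["eef_pos"])).round(),"cam axes in tool",(R.T@w["R"].T).round(2).tolist(),w["fx"])
```

```text
[ 66  54 128] [ 65  49 131] [105  14 147] [ 30   9 170] [107  12 148]
box [229. 236.] [507.9 122. ] (34.5, 14.1) -66.2
box [195. 233.] [511.8 225.9] (61.4, 37.3) 10.8
box [212. 229.] [525.9 175.6] (60.7, 34.2) 14.1
tray [211. 231.] [524.6 178.9] (164.4, 90.4) -77.9
cr [349. 236.] [ 521.3 -243.6] (101.0, 65.1) -73.3
cr2 [334. 188.] [ 672.4 -196.4] (99.3, 73.6) -81.5
mouse [263. 163.] [741.3  25.5] (192.8, 192.2) -9.7
eye [360. 164.] [ 744.7 -275.5] (35.9, 34.5) -0.4
oil [418. 214.] [ 588.4 -443.8] (47.8, 36.6) -88.2
pens [110. 231.] [503.2 463.7] (106.4, 76.2) -88.1
[[512.4 225.5  42. ]
 [526.1 175.5  42. ]
 [533.7 127.6  42. ]] [[ 519.7 -243.6   30. ]]
tool R [[0.92, 0.4, -0.0], [0.4, -0.92, 0.0], [0.0, -0.0, -1.0]] cam in tool [  71.    0. -134.] cam axes in tool [[0.0, -0.96, -0.29], [1.0, 0.0, -0.0], [0.0, -0.29, 0.96]] 294.8383226316032
```

```bash
cat >> h.py <<'E'
def pose(o):
    q=o["eef_rot"];return np.array(o["eef_pos"],float),Ro.from_quat([q[1],q[2],q[3],q[0]])
def down(yaw):
    "tool down, tool y axis at world yaw (deg)"
    a=np.radians(yaw);y=np.array([np.cos(a),np.sin(a),0]);z=np.array([0,0,-1.])
    return Ro.from_matrix(np.c_[np.cross(y,z),y,z])
def plan(o,wps):
    "print scaled rows, each from the previous waypoint; wps: (x,y,z,yaw)"
    p,R=pose(o)
    for w in wps:
        q=np.array(w[:3],float);S=down(w[3])
        s=R.inv().apply(q-p)/200;t=(R.inv()*S).as_rotvec()/1.5
        print("to",w,"|",*np.round(np.r_[s,t],3),"| rows",int(np.ceil(max(np.linalg.norm(s)*200/41.7,np.linalg.norm(t)*1.5/0.125))))
        p,R=q,S
def st():
    from station import ctrl
    o=ctrl.get_obs();p,R=pose(o);y=R.as_matrix()[:,1]
    print("t",round(float(o["clock"]),2),"p",p.round(1),"yaw",round(float(np.degrees(np.arctan2(y[1],y[0]))),1),"F",np.round(o["force"],2),"w",round(float(o["grip_width"]),1),"gf",round(float(o["grasp_force"]),1),"q6",round(float(o["joint_pos"][5]),2))
    return o
E
python3 -c "
from h import *
plan(st(),[(390,-430,220,-26),(520,-250,200,14)])"
```

```text
t 0.15 p [ 268.9 -619.   238.7] yaw -66.5 F [ 0.32  0.39 -0.58] w 85.6 gf 0.0 q6 -0.04
to (390, -430, 220, -26) | 0.932 -0.625 0.094 -0.001 -0.0 -0.471 | rows 6
to (520, -250, 200, 14) | 1.094 0.19 0.1 0.0 0.0 -0.465 | rows 6
```

Emit:
arm_command(series="0.93 -0.62 0.09 0 0 -0.47;0.93 -0.62 0.09 0 0 -0.47;0.93 -0.62 0.09 0 0 -0.47;0.93 -0.62 0.09 0 0 -0.47;0.93 -0.62 0.09 0 0 -0.47;0.93 -0.62 0.09 0 0 -0.47;0.93 -0.62 0.09 0 0 -0.47", hand=1)

```text
clock: 0.73
eef_pos: [391.8, -428.4, 221.1]
eef_rot: [-0.0, 0.846, 0.533, 0.0]
force: [0.3, 0.4, 0.2]
grip_width: 85.8
grasp_force: 0.0
```

Emit:
arm_command(series="0.95 0.19 0.1 0 0 -0.465;0.95 0.19 0.1 0 0 -0.465;0.95 0.19 0.1 0 0 -0.465;0.95 0.19 0.1 0 0 -0.465;0.95 0.19 0.1 0 0 -0.465;0.95 0.19 0.1 0 0 -0.465;0.95 0.19 0.1 0 0 -0.465;0.95 0.19 0.1 0 0 -0.465")

```text
clock: 1.4
eef_pos: [507.8, -277.8, 201.2]
eef_rot: [-0.0, 0.618, 0.786, -0.0]
force: [-0.4, -0.2, 0.4]
grip_width: 85.8
grasp_force: 0.0
```

Run:
```python
from h import *
o=st()
from station import ctrl
c=ctrl.read_camera("wrist");np.savez("wc.npz",**c);cv2.imwrite("pics/wc.png",c["img"])
plan(o,[(520,-50,190,12),(520,125,180,12)])
```

```text
t 1.4 p [ 507.8 -277.8  201.2] yaw 13.6 F [-0.41 -0.21  0.37] w 85.8 gf 0.0 q6 -0.78
to (520, -50, 190, 12) | 1.093 0.328 0.056 -0.0 -0.0 0.019 | rows 6
to (520, 125, 180, 12) | 0.856 0.182 0.05 0.0 0.0 0.0 | rows 5
```

View pics/wc.png

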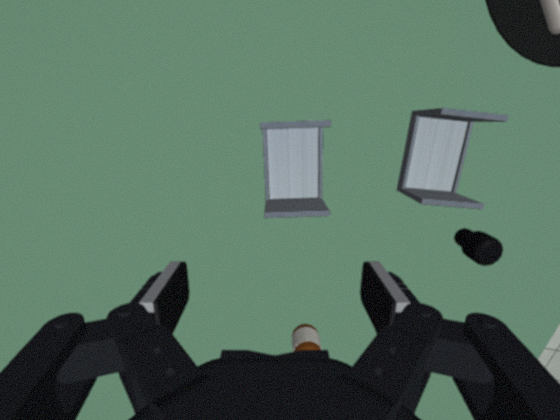

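The cradle lies at (262–331, 121–216), with the bright plate inside at (268–323, 128–200). The second cradle is to the right at (435,155).

Run:
```python
from h import *
c=dict(np.load("wc.npz"));hsv=cv2.cvtColor(c["img"],cv2.COLOR_BGR2HSV)
g=np.median(hsv[100:240,60:240].reshape(-1,3),0);print(g,(-c["R"].T@c["t"]).round())
x0,y0,x1,y1=240,100,355,235
s=hsv[y0:y1,x0:x1]
m=cv2.bitwise_not(cv2.inRange(s,(int(g[0])-12,int(g[1])-30,0),(int(g[0])+12,255,255)))
pl=cv2.inRange(s,(0,0,140),(180,60,255))
for n,mm,zs in(("all",m,(62,)),("plate",pl,(10,12,14))):
    k=max(cv2.findContours(mm,cv2.RETR_EXTERNAL,cv2.CHAIN_APPROX_NONE)[0],key=cv2.contourArea)+[x0,y0]
    for z in zs: print(n,z,cv2.boundingRect(k),*rect(c,k,z))
```

```text
[ 70.  64. 138.] [ 489. -208.  336.]
all 62 (260, 120, 71, 98) [ 518.3 -243.8] (89.8, 63.1) -74.3
plate 10 (267, 127, 51, 72) [ 518.2 -244.5] (76.5, 54.3) -74.1
plate 12 (267, 127, 51, 72) [ 518.1 -244.2] (76.1, 54.0) -74.1
plate 14 (267, 127, 51, 72) [ 517.9 -244. ] (75.6, 53.6) -74.1
```

Emit:
arm_command(series="0.95 0.33 0.06 0 0 0.02;0.95 0.33 0.06 0 0 0.02;0.95 0.33 0.06 0 0 0.02;0.95 0.33 0.06 0 0 0.02;0.95 0.33 0.06 0 0 0.02;0.95 0.33 0.06 0 0 0.02;0.95 0.33 0.06 0 0 0.02")

```text
clock: 2.03
eef_pos: [526.5, -76.8, 189.4]
eef_rot: [0.0, 0.629, 0.777, -0.0]
force: [-0.1, -0.0, 0.0]
grip_width: 85.5
grasp_force: 0.0
```

Emit:
arm_command(series="0.95 0.18 0.05 0 0 0;0.95 0.18 0.05 0 0 0;0.95 0.18 0.05 0 0 0;0.95 0.18 0.05 0 0 0;0.95 0.18 0.05 0 0 0;0.95 0.18 0.05 0 0 0;0.95 0.18 0.05 0 0 0;0.95 0.18 0.05 0 0 0")

```text
clock: 2.7
eef_pos: [522.3, 114.6, 179.4]
eef_rot: [0.0, 0.629, 0.777, -0.0]
force: [0.4, -0.4, -0.8]
grip_width: 85.6
grasp_force: 0.0
```

Run:
```python
from h import *
o=st()
from station import ctrl
c=ctrl.read_camera("wrist");np.savez("wt.npz",**c);cv2.imwrite("pics/wt.png",c["img"])
```

```text
t 2.7 p [522.3 114.6 179.4] yaw 12.0 F [ 0.4  -0.43 -0.84] w 85.6 gf 0.0 q6 -0.04
```

View pics/wt.png

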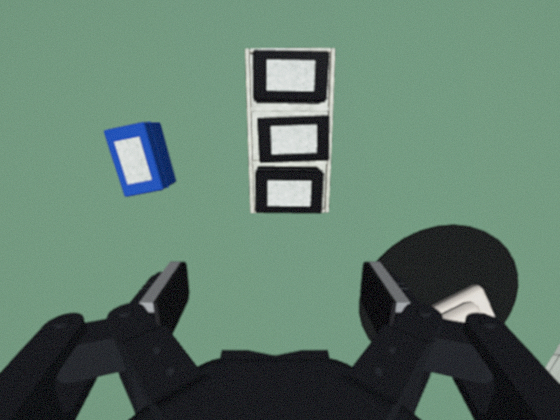

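Boxes' labels are at (290,75), (294,139) and (290,193), with the white tray around them. The blue decoy is at (138,158) and the mouse pad at right.

Run:
```python
from h import *
c=dict(np.load("wt.npz"));hsv=cv2.cvtColor(c["img"],cv2.COLOR_BGR2HSV)
x0,y0,x1,y1=235,35,345,225
s=hsv[y0:y1,x0:x1]
g=np.median(hsv[200:300,60:120].reshape(-1,3),0)
m=cv2.bitwise_not(cv2.inRange(s,(int(g[0])-12,int(g[1])-30,0),(int(g[0])+12,255,255)))
k=max(cv2.findContours(m,cv2.RETR_EXTERNAL,cv2.CHAIN_APPROX_NONE)[0],key=cv2.contourArea)+[x0,y0]
print("tray",*rect(c,k,13),(-c["R"].T@c["t"]).round())
w=cv2.inRange(s,(0,0,140),(180,60,255));
for k in cv2.findContours(w,cv2.RETR_CCOMP,cv2.CHAIN_APPROX_NONE)[0]:
    a=cv2.contourArea(k)
    if 500<a<2500: print("label",k.mean(0).round()[0]+[x0,y0],*rect(c,k+[x0,y0],45))
b=cv2.inRange(s,(0,0,0),(180,255,75))
for k in cv2.findContours(b,cv2.RETR_EXTERNAL,cv2.CHAIN_APPROX_NONE)[0]:
    if cv2.contourArea(k)>500: print("box",*rect(c,k+[x0,y0],45),*cv2.boundingRect(k+[x0,y0]))
```

```text
tray [522.5 177.1] (159.8, 84.5) -77.5 [505. 185. 314.]
label [289. 193.] [531.6 126.9] (40.8, 24.2) 10.5
label [293. 139.] [524.8 175.4] (40.4, 24.7) 14.1
label [290.  75.] [510.2 226.9] (40.8, 24.4) 12.0
box [531.  129.7] (61.7, 42.8) 12.0 256 167 67 46
box [524.7 175.6] (61.7, 37.9) 14.1 258 116 71 46
box [510.8 225.2] (62.4, 40.2) 12.0 253 51 76 52
```

```bash
python3 -c "
from h import *
plan(st(),[(531.3,127,60,11),(531.3,127,20,11)])"
```

```text
t 2.75 p [522.3 114.4 179.4] yaw 12.0 F [ 0.09 -0.04 -0.24] w 85.6 gf 0.0 q6 -0.04
to (531.3, 127, 60, 11) | 0.052 0.057 0.597 0.0 0.0 0.011 | rows 3
to (531.3, 127, 20, 11) | 0.0 0.0 0.2 0.0 0.0 0.0 | rows 1
```

Emit:
arm_command(series="0.052 0.057 0.4 0 0 0.011;0.052 0.057 0.6 0 0 0.011;0.052 0.057 0.6 0 0 0.011;0.052 0.057 0.6 0 0 0.011;0.052 0.057 0.7 0 0 0.011;0.052 0.057 0.8 0 0 0.011;0.052 0.057 0.8 0 0 0.011;0.052 0.057 0.8 0 0 0.011")

```text
clock: 3.42
eef_pos: [531.3, 127.8, 20.7]
eef_rot: [-0.0, 0.635, 0.772, -0.0]
force: [-0.4, -0.5, 0.7]
grip_width: 85.5
grasp_force: 0.0
```

Emit:
arm_command(series="0 0 0 0 0 0;0 0 0 0 0 0;0 0 0 0 0 0;0 0 0 0 0 0;0 0 0 0 0 0;0 0 0 0 0 0", hand=0.4, grip_force=40)

```text
clock: 3.92
eef_pos: [532.1, 128.6, 21.8]
eef_rot: [0.001, 0.635, 0.773, 0.001]
force: [-1.1, -2.5, 9.1]
grip_width: 63.5
grasp_force: 43.7
```

Emit:
arm_command(series="0 0 -0.04 0 0 0;0 0 -0.1 0 0 0;0 0 -0.2 0 0 0;0 0 -0.2 0 0 0;0 0 -0.2 0 0 0;0 0 -0.2 0 0 0;0 0 -0.2 0 0 0;0 0 -0.2 0 0 0")

```text
clock: 4.58
eef_pos: [530.4, 128.6, 58.4]
eef_rot: [-0.0, 0.635, 0.773, -0.001]
force: [0.1, 0.6, -3.7]
grip_width: 63.3
grasp_force: 46.8
```

Run:
```python
from h import *
from station import ctrl
for i in range(5): st();ctrl.read_camera("wrist")
```

```text
t 4.58 p [530.4 128.6  58.4] yaw 11.2 F [ 0.09  0.56 -3.65] w 63.3 gf 46.8 q6 -0.0
t 4.63 p [530.4 128.7  58.5] yaw 11.2 F [ 0.14  0.26 -3.88] w 63.5 gf 46.7 q6 -0.0
t 4.68 p [530.5 128.7  58.6] yaw 11.2 F [-0.79  1.03 -4.17] w 63.1 gf 46.7 q6 -0.0
t 4.73 p [530.6 128.7  58.8] yaw 11.2 F [-0.11  0.33 -4.13] w 63.3 gf 46.7 q6 -0.0
t 4.78 p [530.7 128.7  58.9] yaw 11.2 F [-0.1   0.68 -3.67] w 63.6 gf 46.8 q6 -0.0
```

Wrist force is about −3.9 N, so this box weighs roughly 0.39 kg and is the full one. I'll carry it to a free spot.

```bash
python3 -c "
from h import *
plan(st(),[(525,110,130,-6),(510,0,120,-40),(500,-80,60,-74),(500,-80,22,-74)])"
```

```text
t 4.83 p [530.7 128.7  59. ] yaw 11.2 F [-0.19 -0.25 -4.85] w 63.3 gf 46.7 q6 -0.0
to (525, 110, 130, -6) | -0.086 -0.046 -0.355 -0.0 0.0 0.2 | rows 3
to (510, 0, 120, -40) | -0.555 -0.017 0.05 0.0 0.0 0.396 | rows 5
to (500, -80, 60, -74) | -0.339 0.219 0.3 0.0 0.0 0.396 | rows 5
to (500, -80, 22, -74) | 0.0 0.0 0.19 0.0 0.0 0.0 | rows 1
```

Emit:
arm_command(series="0 0 -0.1 0 0 0;0 0 -0.2 0 0 0;-0.04 -0.02 -0.3 0 0 0.05;-0.08 -0.04 -0.36 0 0 0.1;-0.086 -0.046 -0.36 0 0 0.15;-0.086 -0.046 -0.36 0 0 0.2;-0.086 -0.046 -0.36 0 0 0.2")

```text
clock: 5.42
eef_pos: [525.2, 109.9, 131.5]
eef_rot: [0.0, 0.745, 0.668, 0.0]
force: [0.1, -0.7, -4.7]
grip_width: 63.0
grasp_force: 46.9
```

Emit:
arm_command(series="-0.06 0 0.01 0 0 0.05;-0.14 0 0.02 0 0 0.11;-0.23 -0.01 0.03 0 0 0.17;-0.32 -0.01 0.03 0 0 0.23;-0.41 -0.01 0.04 0 0 0.29;-0.49 -0.02 0.05 0 0 0.35;-0.54 -0.02 0.05 0 0 0.39;-0.555 -0.017 0.05 0 0 0.396")

```text
clock: 6.08
eef_pos: [509.8, -1.1, 121.0]
eef_rot: [-0.0, 0.907, 0.421, -0.0]
force: [-0.2, 0.4, -3.7]
grip_width: 63.3
grasp_force: 46.9
```

Emit:
arm_command(series="-0.04 0.03 0.04 0 0 0.05;-0.09 0.06 0.08 0 0 0.11;-0.14 0.09 0.13 0 0 0.17;-0.2 0.13 0.18 0 0 0.23;-0.25 0.16 0.22 0 0 0.29;-0.3 0.19 0.26 0 0 0.35;-0.33 0.215 0.29 0 0 0.39;-0.339 0.219 0.3 0 0 0.396")

```text
clock: 6.75
eef_pos: [499.7, -80.4, 60.2]
eef_rot: [-0.0, 0.99, 0.138, -0.001]
force: [0.0, -0.5, -5.2]
grip_width: 63.2
grasp_force: 46.8
```

Emit:
arm_command(series="0 0 0.06 0 0 0;0 0 0.12 0 0 0;0 0 0.16 0 0 0;0 0 0.18 0 0 0;0 0 0.19 0 0 0;0 0 0.19 0 0 0;0 0 0.19 0 0 0")

```text
clock: 7.33
eef_pos: [500.2, -79.9, 23.6]
eef_rot: [0.0, 0.99, 0.139, 0.0]
force: [0.4, 0.5, -3.4]
grip_width: 63.4
grasp_force: 46.8
```

```bash
python3 -c "
from h import *
st()"
```

```text
t 7.33 p [500.2 -79.9  23.6] yaw -74.0 F [ 0.35  0.46 -3.36] w 63.4 gf 46.8 q6 1.08
```

Lower in small steps until contact.

Emit:
arm_command(series="0 0 0.005 0 0 0;0 0 0.01 0 0 0;0 0 0.015 0 0 0;0 0 0.015 0 0 0;0 0 0.015 0 0 0")

```text
clock: 7.75
eef_pos: [500.0, -80.0, 20.3]
eef_rot: [-0.0, 0.99, 0.138, 0.0]
force: [0.2, -0.2, -4.3]
grip_width: 63.2
grasp_force: 46.8
```

Emit:
arm_command(series="0 0 0.005 0 0 0;0 0 0.01 0 0 0;0 0 0.01 0 0 0;0 0 0.01 0 0 0")

```text
clock: 8.08
eef_pos: [500.0, -80.1, 18.2]
eef_rot: [-0.0, 0.99, 0.138, -0.0]
force: [0.1, -0.1, -4.3]
grip_width: 63.5
grasp_force: 46.8
```

Emit:
arm_command(series="0 0 0.003 0 0 0;0 0 0.006 0 0 0;0 0 0.006 0 0 0;0 0 0.006 0 0 0")

```text
clock: 8.42
eef_pos: [500.1, -80.1, 17.9]
eef_rot: [0.0, 0.99, 0.138, 0.0]
force: [-7.0, 1.1, 8.2]
grip_width: 63.2
grasp_force: 48.2
```

Emit:
arm_command(series="0 0 0.003 0 0 0;0 0 0.006 0 0 0;0 0 0.006 0 0 0;0 0 0.006 0 0 0")

```text
clock: 8.75
eef_pos: [500.2, -80.0, 17.9]
eef_rot: [0.0, 0.99, 0.138, -0.0]
force: [-16.2, 4.9, 25.6]
grip_width: 63.3
grasp_force: 50.3
```

Emit:
arm_command(series="0 0 -0.005 0 0 0;0 0 -0.005 0 0 0")

```text
clock: 8.92
eef_pos: [500.3, -80.1, 17.9]
eef_rot: [0.0, 0.99, 0.138, 0.0]
force: [-6.2, 1.6, 10.8]
grip_width: 63.3
grasp_force: 48.8
```

Emit:
arm_command(series="0 0 0 0 0 0;0 0 0 0 0 0;0 0 0 0 0 0;0 0 0 0 0 0;0 0 0 0 0 0", hand=1)

```text
clock: 9.33
eef_pos: [500.0, -80.0, 16.8]
eef_rot: [-0.0, 0.99, 0.138, -0.0]
force: [-0.1, 0.3, 0.2]
grip_width: 85.0
grasp_force: 0.0
```

Emit:
arm_command(series="0 0 -0.1 0 0 0;0 0 -0.25 0 0 0;0 0 -0.4 0 0 0;0 0 -0.55 0 0 0;0 0 -0.7 0 0 0;0 0 -0.7 0 0 0;0 0 -0.7 0 0 0")

```text
clock: 9.92
eef_pos: [500.7, -80.2, 158.5]
eef_rot: [0.001, 0.99, 0.138, 0.001]
force: [-0.7, 0.2, -0.8]
grip_width: 85.6
grasp_force: 0.0
```

Run:
```python
from h import *
from station import ctrl
o=st();c=ctrl.read_camera("wrist");np.savez("wb.npz",**c)
cv2.imwrite("pics/wb.png",c["img"])
print(proj(c,[500,-80,42]))
plan(o,[(500,-80,120,-30),(500,-80,120,16)])
```

```text
t 9.92 p [500.7 -80.2 158.5] yaw -74.1 F [-0.69  0.16 -0.8 ] w 85.6 gf 0.0 q6 1.08
[[273.1843087 208.3308456]]
to (500, -80, 120, -30) | -0.004 -0.002 0.193 0.002 -0.001 -0.513 | rows 7
to (500, -80, 120, 16) | 0.0 0.0 0.0 0.0 0.0 -0.535 | rows 7
```

View pics/wb.png

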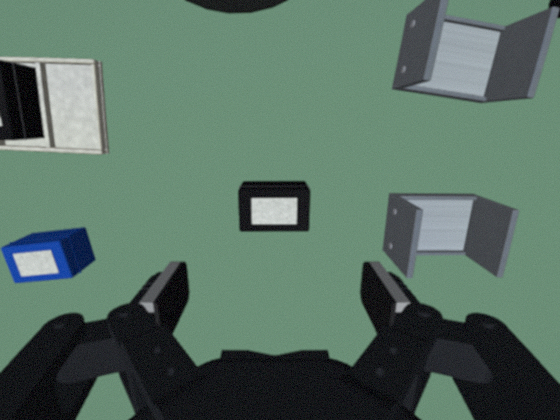

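The box is standing on the desk with its label at (274,211). The target cradle is at right, (445,230).

Run:
```python
from h import *
c=dict(np.load("wb.npz"));s=cv2.cvtColor(c["img"],cv2.COLOR_BGR2HSV)[170:240,230:320]
for k in cv2.findContours(cv2.inRange(s,(0,0,140),(180,50,255)),cv2.RETR_CCOMP,cv2.CHAIN_APPROX_NONE)[0]:
    if cv2.contourArea(k)>200: print("label",*rect(c,k+[230,170],42))
```

```text
label [498.1 -81. ] (40.1, 23.1) -74.1
```

Emit:
arm_command(series="0 0 0.1 0 0 -0.52;0 0 0.19 0 0 -0.52;0 0 0.19 0 0 -0.52;0 0 0.19 0 0 -0.52;0 0 0.19 0 0 -0.52;0 0 0.19 0 0 -0.52;0 0 0.19 0 0 -0.52;0 0 0.19 0 0 -0.52")

```text
clock: 10.63
eef_pos: [499.4, -79.9, 117.3]
eef_rot: [-0.001, 0.863, 0.505, -0.001]
force: [-0.7, 0.2, 0.4]
grip_width: 85.6
grasp_force: 0.0
```

Emit:
arm_command(series="0 0 0 0 0 -0.527;0 0 0 0 0 -0.527;0 0 0 0 0 -0.527;0 0 0 0 0 -0.527;0 0 0 0 0 -0.527;0 0 0 0 0 -0.527;0 0 0 0 0 -0.527;0 0 0 0 0 -0.527")

```text
clock: 11.3
eef_pos: [499.6, -80.0, 117.8]
eef_rot: [-0.001, 0.602, 0.798, -0.0]
force: [-1.1, 0.6, -0.9]
grip_width: 85.4
grasp_force: 0.0
```

Run:
```python
from h import *
from station import ctrl
o=st();c=ctrl.read_camera("wrist")
u,v=proj(c,[500,-80,42])[0].astype(int);x0,y0=u-60,v-50
s=cv2.cvtColor(c["img"],cv2.COLOR_BGR2HSV)[y0:v+50,x0:u+60]
for k in cv2.findContours(cv2.inRange(s,(0,0,140),(180,50,255)),cv2.RETR_CCOMP,cv2.CHAIN_APPROX_NONE)[0]:
    if cv2.contourArea(k)>200: print("label",*rect(c,k+[x0,y0],42))
plan(o,[(500,-80,22,16)])
```

```text
t 11.3 p [499.6 -80.  117.8] yaw 15.9 F [-1.09  0.61 -0.95] w 85.4 gf 0.0 q6 -0.49
label [497.9 -81.1] (40.1, 24.0) -73.5
to (500, -80, 22, 16) | -0.001 0.002 0.479 -0.001 -0.0 -0.001 | rows 3
```

Emit:
arm_command(series="-0.003 -0.009 0.15 0 0 0;-0.003 -0.009 0.3 0 0 0;-0.003 -0.009 0.4 0 0 0;-0.003 -0.009 0.46 0 0 0;-0.003 -0.009 0.479 0 0 0;-0.003 -0.009 0.479 0 0 0")

```text
clock: 11.85
eef_pos: [498.2, -81.1, 22.6]
eef_rot: [-0.001, 0.603, 0.798, -0.0]
force: [-1.2, -0.4, 0.5]
grip_width: 85.5
grasp_force: 0.0
```

Emit:
arm_command(series="0 0 0 0 0 0;0 0 0 0 0 0;0 0 0 0 0 0;0 0 0 0 0 0;0 0 0 0 0 0;0 0 0 0 0 0;0 0 0 0 0 0;0 0 0 0 0 0", hand=0.2, grip_force=40)

```text
clock: 12.52
eef_pos: [499.0, -81.2, 24.2]
eef_rot: [0.001, 0.603, 0.798, 0.0]
force: [-0.8, 0.5, 6.7]
grip_width: 39.5
grasp_force: 41.2
```

Emit:
arm_command(series="0 0 -0.04 0 0 0;0 0 -0.12 0 0 0;0 0 -0.25 0 0 0;0 0 -0.38 0 0 0;0 0 -0.48 0 0 0;0 0 -0.54 0 0 0;0 0 -0.54 0 0 0;0 0 -0.54 0 0 0")

```text
clock: 13.18
eef_pos: [498.3, -81.1, 130.8]
eef_rot: [0.0, 0.602, 0.798, 0.0]
force: [-0.3, 0.6, -5.8]
grip_width: 39.0
grasp_force: 41.7
```

Run:
```python
from h import *
plan(st(),[(506,-150,130,15.8),(518.2,-244.2,130,15.8),(518.2,-244.2,36,15.8)])
```

```text
t 13.18 p [498.3 -81.1 130.8] yaw 15.9 F [-0.3   0.64 -5.77] w 39.0 gf 41.7 q6 -0.49
to (506, -150, 130, 15.8) | -0.342 -0.058 0.004 0.0 0.0 0.001 | rows 2
to (518.2, -244.2, 130, 15.8) | -0.47 -0.07 0.0 0.0 0.0 0.0 | rows 3
to (518.2, -244.2, 36, 15.8) | 0.0 0.0 0.47 0.0 0.0 0.0 | rows 3
```

Emit:
arm_command(series="-0.08 -0.01 0 0 0 0;-0.2 -0.03 0 0 0 0;-0.34 -0.055 0 0 0 0;-0.48 -0.08 0 0 0 0;-0.62 -0.1 0 0 0 0;-0.74 -0.12 0 0 0 0;-0.812 -0.128 0.004 0 0 0.001;-0.812 -0.128 0.004 0 0 0.001")

```text
clock: 13.85
eef_pos: [517.8, -246.3, 128.1]
eef_rot: [-0.001, 0.604, 0.797, -0.0]
force: [0.2, -0.2, -3.4]
grip_width: 39.2
grasp_force: 41.6
```

Emit:
arm_command(series="0 0 0.03 0 0 0;0 0 0.06 0 0 0;0 0 0.09 0 0 0;0 0 0.1 0 0 0;0 0 0.1 0 0 0;0 0 0.1 0 0 0")

```text
clock: 14.35
eef_pos: [518.3, -243.9, 110.2]
eef_rot: [-0.0, 0.603, 0.798, 0.0]
force: [-0.2, 0.1, -3.9]
grip_width: 39.0
grasp_force: 41.6
```

Run:
```python
from h import *
from station import ctrl
o=st()
plan(o,[(518.2,-244.2,75,15.8),(518.2,-244.2,36,15.8)])
for n in("wrist","side"):
    c=ctrl.read_camera(n);np.savez(n+"p.npz",**c)
    im=c["img"] if n=="wrist" else cv2.resize(c["img"][200:320,200:360],None,fx=3.5,fy=3.5)
    cv2.imwrite(f"pics/{n}p.png",im)
a=cv2.imread("pics/wristp.png");b=cv2.imread("pics/sidep.png")
cv2.imwrite("pics/both.png",cv2.resize(cv2.hconcat([a[:,80:480],cv2.resize(b,(400,420))]),(800,420)))
```

```text
t 14.35 p [ 518.3 -243.9  110.2] yaw 15.8 F [-0.22  0.08 -3.9 ] w 39.0 gf 41.6 q6 -0.76
to (518.2, -244.2, 75, 15.8) | -0.001 -0.001 0.176 -0.0 -0.0 0.001 | rows 1
to (518.2, -244.2, 36, 15.8) | 0.0 0.0 0.195 0.0 0.0 0.0 | rows 1
```

View pics/both.png

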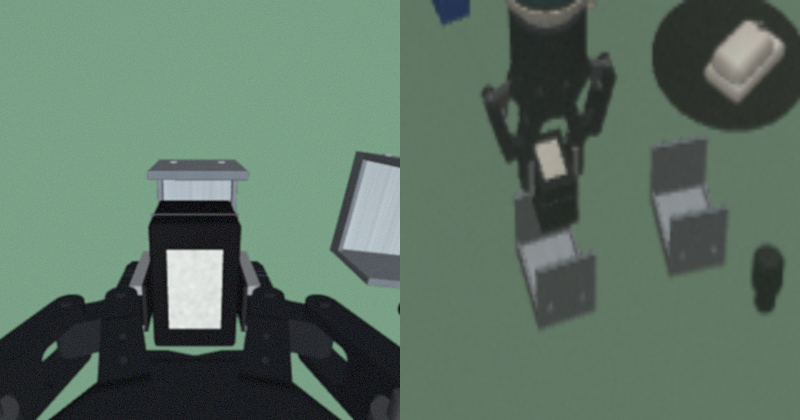

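Wrist half of the picture: the gripped box is at (194,289), in line with the cradle's far cheek at (198,168). Side half: the box is above the cradle.

Run:
```python
from h import *
c=dict(np.load("wristp.npz"));s=cv2.cvtColor(c["img"],cv2.COLOR_BGR2HSV)[225:350,220:330]
for k in cv2.findContours(cv2.inRange(s,(0,0,140),(180,50,255)),cv2.RETR_CCOMP,cv2.CHAIN_APPROX_NONE)[0]:
    if cv2.contourArea(k)>800: print("label",*rect(c,k+[220,225],128.7))
```

```text
label [ 516.4 -243.7] (39.8, 24.2) -74.1
```

Emit:
arm_command(series="0 0 0.05 0 0 0;0 0 0.12 0 0 0;0 0 0.18 0 0 0;0 0 0.24 0 0 0;0 0 0.3 0 0 0;0 0 0.35 0 0 0;0 0 0.37 0 0 0;0 0 0.37 0 0 0")

```text
clock: 15.12
eef_pos: [517.8, -244.1, 34.9]
eef_rot: [-0.001, 0.603, 0.798, -0.0]
force: [0.8, -0.1, -4.2]
grip_width: 39.3
grasp_force: 41.7
```

Emit:
arm_command(series="0 0 0.005 0 0 0;0 0 0.01 0 0 0;0 0 0.015 0 0 0;0 0 0.015 0 0 0;0 0 0.015 0 0 0")

```text
clock: 15.53
eef_pos: [518.7, -244.5, 33.8]
eef_rot: [0.001, 0.603, 0.798, 0.0]
force: [0.2, -0.8, -1.7]
grip_width: 39.2
grasp_force: 41.7
```

Emit:
arm_command(series="0 0 0.004 0 0 0;0 0 0.008 0 0 0;0 0 0.01 0 0 0;0 0 0.01 0 0 0;0 0 0.01 0 0 0")

```text
clock: 15.95
eef_pos: [518.4, -244.4, 31.4]
eef_rot: [0.0, 0.603, 0.798, 0.0]
force: [3.0, -1.1, -1.5]
grip_width: 39.3
grasp_force: 41.9
```

Emit:
arm_command(series="0 0 0.004 0 0 0;0 0 0.006 0 0 0;0 0 0.006 0 0 0;0 0 0.006 0 0 0")

```text
clock: 16.28
eef_pos: [518.4, -244.3, 30.3]
eef_rot: [0.0, 0.603, 0.798, 0.0]
force: [-0.0, -0.8, 1.7]
grip_width: 39.1
grasp_force: 42.3
```

Emit:
arm_command(series="0 0 0.003 0 0 0;0 0 0.005 0 0 0;0 0 0.005 0 0 0;0 0 0.005 0 0 0")

```text
clock: 16.62
eef_pos: [518.5, -244.4, 30.1]
eef_rot: [0.0, 0.603, 0.798, -0.0]
force: [-5.0, 3.0, 12.3]
grip_width: 39.2
grasp_force: 43.8
```

Bottomed out. I'll release it, then retreat.

Emit:
arm_command(series="0 0 -0.003 0 0 0;0 0 -0.003 0 0 0")

```text
clock: 16.78
eef_pos: [518.5, -244.4, 30.2]
eef_rot: [0.0, 0.603, 0.798, 0.0]
force: [-2.1, 0.8, 8.6]
grip_width: 39.9
grasp_force: 43.0
```

Emit:
arm_command(series="0 0 0 0 0 0;0 0 0 0 0 0;0 0 0 0 0 0;0 0 0 0 0 0;0 0 0 0 0 0;0 0 0 0 0 0", hand=0.85)

```text
clock: 17.28
eef_pos: [518.3, -244.3, 29.6]
eef_rot: [-0.0, 0.603, 0.798, 0.0]
force: [1.1, -0.2, 0.6]
grip_width: 72.5
grasp_force: 0.0
```

Emit:
arm_command(series="0 0 -0.1 0 0 0;0 0 -0.25 0 0 0;0 0 -0.4 0 0 0;0 0 -0.55 0 0 0;0 0 -0.7 0 0 0;0 0 -0.85 0 0 0;0 0 -0.9 0 0 0;0 0 -0.9 0 0 0")

```text
clock: 17.95
eef_pos: [519.1, -244.7, 212.9]
eef_rot: [0.002, 0.603, 0.798, 0.0]
force: [-0.3, 0.8, -0.3]
grip_width: 72.9
grasp_force: 0.0
```

Run:
```python
from h import *
from station import ctrl
st();c=ctrl.read_camera("wrist");im=c["img"]
cv2.imwrite("pics/fin.png",cv2.resize(im[60:360,180:560],None,fx=2,fy=2))
u,v=proj(c,[518.2,-244.2,48])[0].astype(int);x0,y0=u-45,v-45
s=cv2.cvtColor(im,cv2.COLOR_BGR2HSV)[y0:v+45,x0:u+45]
for k in cv2.findContours(cv2.inRange(s,(0,0,140),(180,50,255)),cv2.RETR_CCOMP,cv2.CHAIN_APPROX_NONE)[0]:
    if cv2.contourArea(k)>200:
        for z in(48,52): print("label",z,*rect(c,k+[x0,y0],z))
c=ctrl.read_camera("side");t=ctrl.read_camera("top")
a=cv2.resize(c["img"][155:300,180:380],(800,580));cv2.imwrite("pics/fin2.png",a)
```

```text
t 17.95 p [ 519.1 -244.7  212.9] yaw 15.8 F [-0.32  0.77 -0.29] w 72.9 gf 0.0 q6 -0.76
label 48 [ 516.5 -244.8] (39.6, 23.3) -74.2
label 52 [ 516.2 -243.8] (39.1, 23.0) -74.2
label 48 [ 536.3 -232.5] (61.5, 7.1) -72.9
label 52 [ 535.7 -231.7] (60.7, 7.0) -72.9
```

View pics/fin.png

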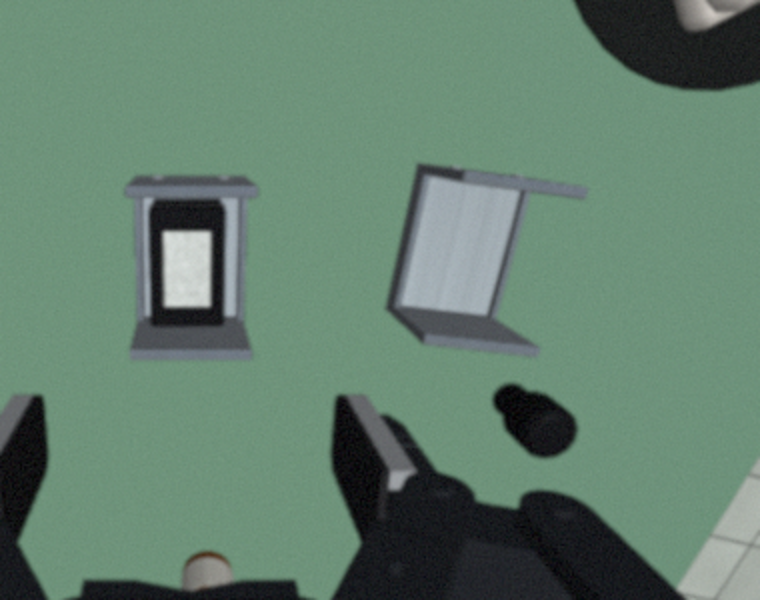

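View pics/fin2.png

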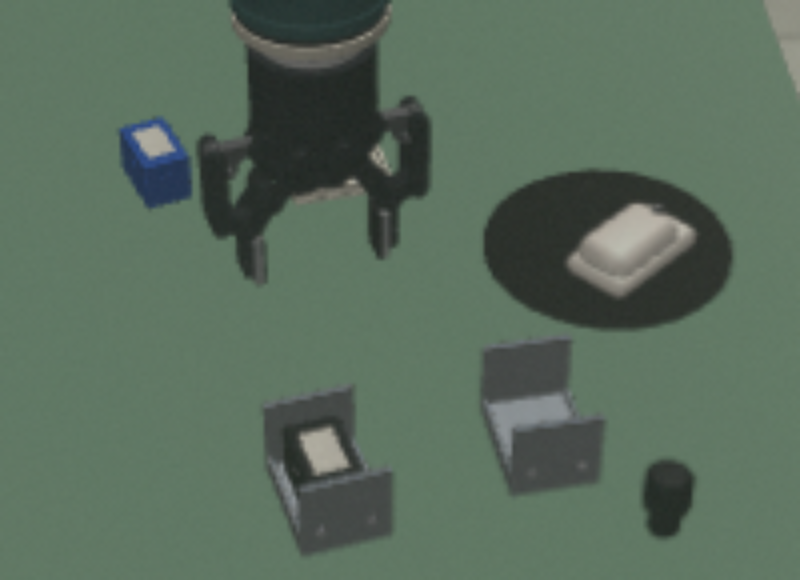

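The box stands upright in the cradle, flat and between the cheeks, with its label at (187,268) in the crop. The plate is bottomed out, the neighbouring things have not moved, and the gripper is clear.

```bash
python3 -c "
from station import ctrl
print(ctrl.sign_off())"
```

```text
the job is handed in; nothing more can be done
None
```

The full box (about 0.4 kg by wrist force) stands upright in the nearest grey cradle with the plate down. I identified it on the first lift, so the two empty boxes were never touched, and the job was handed in at about 18 s.

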